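Hold a texture roller in the V-block for carving

TASK

Take the thicker of the two wooden texture rollers off its rest and lay it gently in the metal V-block, lined up with the groove, its flat end close up to the stop plate and its thin spindle pointing out of the open end. Then press down firmly on the roller so that it bears on both sloping sides, and finish while still holding it pressed down like that, ready for carving. Leave the slim roller, the bowl and the jar where they are.

Things in the scene. Friction and masses are not known exactly. Their poses are not given: they have to be found in the camera images.
- roller: Thick wooden roller, loose, 0.15 to 0.25 kg. Barrel 48 mm in diameter, 150 mm long; a spindle 16 mm thick, 40 mm long on one end, the other end flat. Origin on the axis at the barrel's middle; x along the axis to the flat end (spindle at -x). At the start on rest_a, axis level, 36 mm above the table, spindle roughly towards the robot; the barrel's middle 90 mm are free for fingers.
- spindle_tip (a point): Free end of the thick roller's spindle, on the axis, 115 mm from the barrel's middle.
- slim_roller: The other roller, same wood and lengths but 34 mm in diameter, on rest_b; same frame as the thick one. To be left alone (within 30 mm).
- rest_a: A low wooden rest, fixed, 136 x 70 mm, 27 mm high, with a shallow saddle at each end; origin at the centre of its underside, x along the lying roller. The two rests trade places between starts.
- rest_b: The other low wooden rest, fixed, twin of rest_a.
- block: Aluminium V-block, fixed. Origin at the centre of its underside, x along the groove to the stop plate, z up. Base 166 x 104 x 12 mm; on it two V saddles, x -68 to -32 and 32 to 68 mm, 80 mm wide, top 52 mm above the table; the 64 mm gap between them is open down to the base, for fingers. At +x an upright stop plate, inner face at x = 80 mm, 60 mm wide, 76 mm high; the -x end is open.
- vee (a point): Where the middle of the thick roller's barrel lies when fully seated with 5 mm between flat end and stop plate: on the groove's centre plane, 58 mm above the table; the crown is then at 82 mm. Axes as the block's. Any gap to the stop up to 12 mm is fine. The groove is a 90 degree V, 56 mm wide at the top, its bottom 24 mm above the table; a loosely laid roller centres itself.
- jaw_left: The V's sloping sides on the block's +y side (both saddles, rigid, fixed; origin and axes as the block). A firm hold bears on this side with at least 2 N: closed fingertips pushing down on the crown of the loosely lying roller, mid-barrel, with 5 to 20 N do it; its own weight does not, and a roller clamped in the fingers a little off-centre bears on one side only. Over 60 N is too rough.
- jaw_right: The sloping sides of the V on the block's -y side; otherwise as jaw_left, also at least 2 N.
- bowl: Terracotta bowl, 110 mm across, 45 mm high, origin under its centre. Leave alone (within 30 mm).
- jar: Closed glaze jar, 60 mm across, 70 mm high, origin under its centre. Leave alone (within 30 mm).

How it is judged:
By the outcome, as a careful person would: the job done as asked, in the order asked, and still so for the second after the job is handed in, while the arm keeps its last pose, push and grip.
It also fails if it takes over 48 s, if anything falls off the work surface, if the arm or the gripper's body presses on something with over 40 N, if the wrist force passes 120 N, or if a joint passes its speed limit or range.

ROBOT

A 6-joint arm with a two-finger parallel gripper is mounted at the origin on the work surface. World frame = base frame: x ahead of the robot, y to its left, z up, the work surface at z = 0. Lengths are in m, angles in rad, forces in N, time in s.
With the tool pointing down it reaches from about 0.3 to 0.875 m from the base axis. Payload 6.4 kg.
Tool frame: the origin (TCP) lies at the very end of the fingers, on their centre line; the grasp point (between the pads) lies 19 mm behind it; z points along the fingers, y is the line along which they close (so a half turn about z gives the same grasp; the last joint's range is limited). The gripper opens to 85 mm and grips with 20 to 120 N. Pads are 22 mm wide; open, the fingers measure 114 mm over their backs; the gripper's body (76 mm by 85 mm) begins 54 mm behind the grasp point. The pads swing forward as they close: fully open they stand 13 mm farther back than shut.
Start: joints at [0.979, 0.181, 1.607, -0, 1.354, -0.206], TCP at [0.216, 0.533, 0.231] pointing down, gripper open.
Joint ranges: [-2.99, 2.99], [-0.89, 2.07], [0.3, 2.58], [-1.14, 4.28], [0, 2.63], [-3.12, 3.12]. Speed limits (rad/s): [2.57, 2.57, 3.01, 3.14, 3.14, 3.14].

INTERFACE

Orientations are given as a unit quaternion [w, x, y, z].
In Python, from bench import ctrl, eyes, workorder gives the robot as it stands (ctrl), with the cameras (eyes) and the job (workorder).
- The arm moves only by the tool pendant, called after "Request:" in YAML: its name, and indented under it one key for each argument. Schema: {"type":"object","properties":{"offsets":{"type":"array","items":{"type":"array","items":{"type":"number"},"minItems":7,"maxItems":7},"minItems":1,"maxItems":10},"only":{"type":"string"},"quiet":{"type":"boolean"},"lines":{"type":"string"}},"required":["offsets"],"additionalProperties":false}. offsets is a list of rows, 1 to 10 of them, each of 7 numbers: dx, dy, dz in m, then a rotation vector rx, ry, rz in rad, then the opening from 0.0 (shut) to 1.0 (fully open); each row is the pose to reach, as a shift and turn from the pose commanded when the call began, along the tool's axes at that moment; what a row does not reach only later rows make up. A row lasts 1/8 s, in which the tool goes at most 0.0625 m and 0.188 rad, less where a joint would pass 70% of its speed; a pose out of reach is approached as far as the arm can. The fingers move at their own pace and stop on an object; the grip force is fixed at half the most. Time passes only in rows, so rows that do not move let the fingers close. The tool returns the time, the measured TCP pose, the force, the opening and the grip force at its end. only (a regular expression) keeps the lines of the reply that match it, lines (a string "A,B") keeps lines A to B, and quiet returns only ok. Input that does not fit is refused with a message, and nothing moves.
- ctrl.get_obs(): the state, without advancing time (a new reading comes with each control period).
- eyes.camera(name): name is "side" or "top" or "wrist"; returns the picture (384x512x3 uint8, blue, green, red); there is no depth.
- eyes.camera_params(name): a dict with "fovy" (degrees; the focal length in pixels is half the picture's height over the tangent of half this angle, whatever the lens; pixels are square), "cx", "cy" (the principal point, pixels), "view" (4x4, takes a point from world to camera coordinates). Camera axes: x right, y up, looking along -z (the intrinsics and any distortion apply to the point x, -y, -z); pixel columns grow to the right and rows downward; lengths in m; the calibration is good to about 2 mm. A picture is of the moment at which its call begins: read the wrist's pose just before it. camera_params takes no time and is no camera call; for the wrist camera it gives the pose at the moment of the call.
- workorder.hand_in(): hands the job in; it is judged then, once.
The state is a dict: "time_s": time; "q": joint angles; "dq": joint speeds; "joint_efforts": joint torques, N m; "eef_pos": TCP position; "eef_rot": TCP orientation; "wrist_force": force on the tool from outside, world axes, zero at the start; "torque": the same for the moment, N m; "opening": opening from 0.0 (shut) to 1.0 (fully open); "grasp_force": force on a finger pad.
Only numpy, scipy, OpenCV 4.12 (cv2) and the standard library are available. Lean on these libraries where they do the work, as an engineer would, in place of code of your own. Each camera call takes 0.05 s, during which the arm holds its last target. There are 200 camera calls.

## Working session

There is one attempt and no reset: what is moved stays moved. The work goes in short steps, Python scripts to look and compute and a tool call to move; the robot and the scene stay as the last step left them, time stands still between calls to the robot, and variables do not carry over. Pictures are saved under pics/ and viewed, at most 10 in all, crops included, and the job is handed in when it is done.

```bash
ls; mkdir -p pics; python3 - <<'E'
from bench import ctrl, eyes, workorder
import cv2,numpy as np
for n in("top","side"):
    cv2.imwrite(f"pics/{n}0.png",eyes.camera(n)); p=eyes.camera_params(n); print(n,p)
o=ctrl.get_obs();print(o["time_s"],o["eef_pos"],o["eef_rot"],o["opening"])
E
```

```text
bench.py
pics
top {'fovy': 42.922656756544654, 'cx': 254.9274911236561, 'cy': 193.53555269228644, 'view': array([[-0.02070214, -0.99977066,  0.00548087,  0.05386644],
       [ 0.99170871, -0.01983916,  0.12696555, -0.5504737 ],
       [-0.1268277 ,  0.00806388,  0.99189198, -1.04128854],
       [ 0.        ,  0.        ,  0.        ,  1.        ]])}
side {'fovy': 44.189589214809565, 'cx': 259.2113691502624, 'cy': 186.94719416177008, 'view': array([[ 0.99166806, -0.12807457,  0.01383375, -0.53476284],
       [ 0.06936728,  0.62139905,  0.78041745, -0.12153713],
       [-0.1085479 , -0.77295545,  0.62510577, -0.98427006],
       [ 0.        ,  0.        ,  0.        ,  1.        ]])}
0.1 [0.21604508 0.53232183 0.23045669] [-3.31038774e-04  1.91692604e-01  9.81454670e-01 -7.52192384e-04] 1.0016080118815227
```

View pics/top0.png

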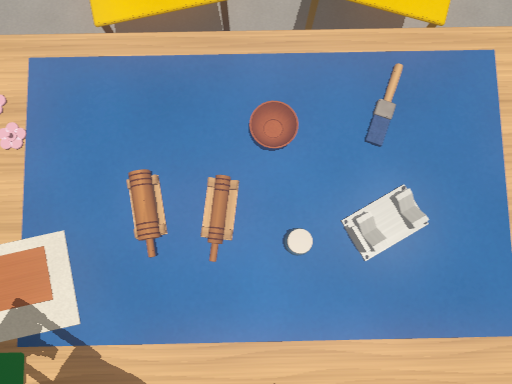

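View pics/side0.png

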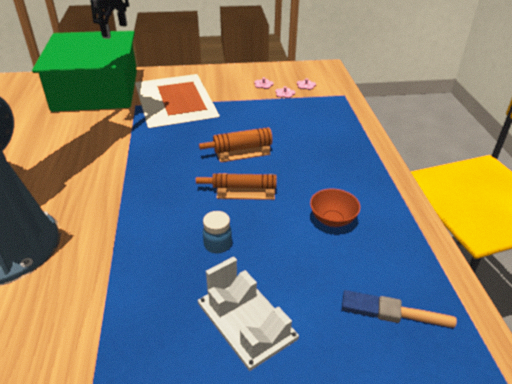

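The top view shows the thick roller on the left, barrel near (145,200) with its spindle tip at (152,256). The slim roller is near (220,205), the jar at (299,241), the bowl at (274,125), and the block near (386,222). The side view shows the stop plate at (222,275), so it's on the block's +y/-x end. I'll zoom in on both.

```bash
python3 - <<'E'
import cv2,numpy as np
t=cv2.imread("pics/top0.png");s=cv2.imread("pics/side0.png")
z=lambda a:cv2.resize(a,(400,400),interpolation=cv2.INTER_CUBIC)
cv2.imwrite("pics/z1.png",np.hstack([z(t[165:265,100:200]),z(t[175:275,335:435])]))
cv2.imwrite("pics/z2.png",np.hstack([z(s[95:195,185:285]),cv2.resize(s[250:370,190:310],(400,400),interpolation=cv2.INTER_CUBIC)]))
E
```

```text
(no output)
```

View pics/z1.png

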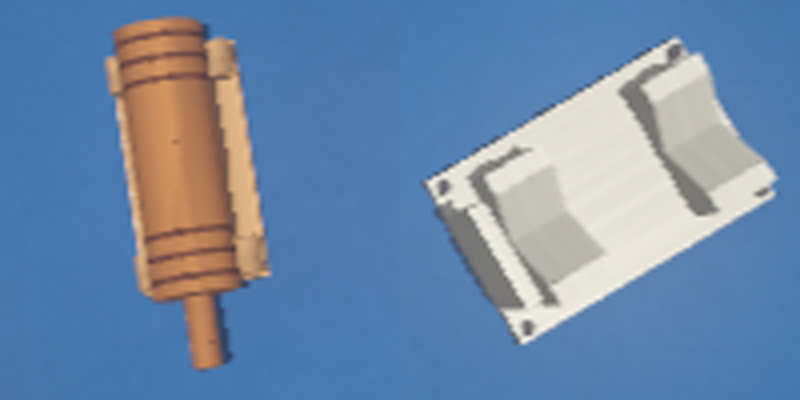

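View pics/z2.png

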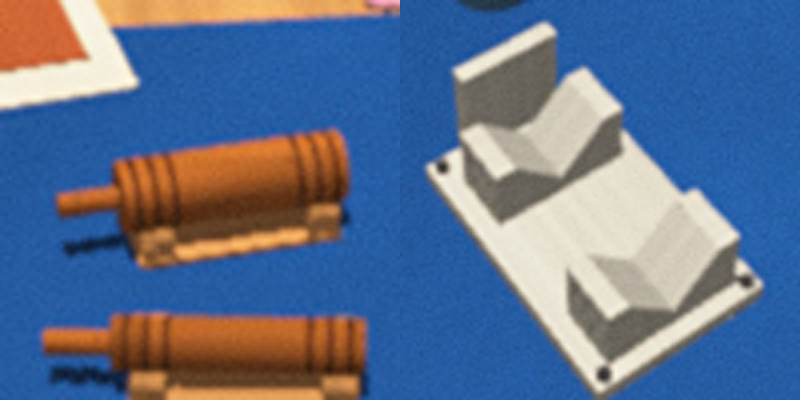

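z1 and z2, left: the roller's flat end crown is at crop (158,22), its spindle tip at (208,367). z1, right: the block's base corners are at crop (27,180), (280,38), (376,195), (122,343), with the stop plate on the left short edge.

```bash
cat > h.py <<'E'
from bench import ctrl, eyes, workorder
import numpy as np
def ray(n,u,v):
    p=eyes.camera_params(n);f=192/np.tan(np.radians(p["fovy"]/2));V=p["view"];R=V[:3,:3]
    return -R.T@V[:3,3],R.T@np.array([(u-p["cx"])/f,-(v-p["cy"])/f,-1])
def on(n,u,v,z):
    c,d=ray(n,u,v);return c+d*(z-c[2])/d[2]
def proj(n,P):
    p=eyes.camera_params(n);f=192/np.tan(np.radians(p["fovy"]/2));q=p["view"]@np.append(P,1)
    return np.array([p["cx"]-f*q[0]/q[2],p["cy"]+f*q[1]/q[2]])
E
python3 - <<'E'
from h import *
np.set_printoptions(precision=4,suppress=True)
T=lambda x,y,ox,oy,s:((x+.5)*s-.5+ox,(y+.5)*s-.5+oy)
A=lambda d:np.degrees(np.arctan2(d[1],d[0]))
t=on("top",*T(208,367,100,165,.25),.036); b=on("top",*T(158,22,100,165,.25),.058)
ts=on("side",*T(60,204,185,95,.25),.036)
d=(b-t)[:2];print("roller top",t,b,np.linalg.norm(d),A(d),"mid",t[:2]+d/np.linalg.norm(d)*.115,"side tip",ts)
# crown line check: barrel silhouettes midpoints
for (l,r,y) in((121,206,80),(146,230,235)):print("axis pt",on("top",*T((l+r)/2,y,100,165,.25),.036))
c=[on("top",*T(x,y,335,175,.25),.012) for x,y in((27,180),(280,38),(376,195),(122,343))]
print(np.array(c),[np.linalg.norm(c[i]-c[i-1]) for i in range(4)])
o=sum(c)/4;ax=(c[0]+c[3]-c[1]-c[2])/2;print("block",o,A(ax),A(c[1]-c[2])+0)
s=[on("side",*T(x,y,190,250,.3),.012) for x,y in((27,165),(198,392),(362,287))]
print("side",np.array(s),(s[0]+s[2])/2,A(s[0]-s[1]),np.linalg.norm(s[0]-s[1]),np.linalg.norm(s[2]-s[1]))
E
```

```text
roller top [0.4188 0.2689 0.036 ] [0.6046 0.2926 0.058 ] 0.18738021230922516 7.263014286597123 mid [0.5328 0.2835] side tip [0.4193 0.2751 0.036 ]
axis pt [0.5762 0.2944 0.036 ]
axis pt [0.4904 0.2803 0.036 ]
[[ 0.4917 -0.1497  0.012 ]
 [ 0.5691 -0.2963  0.012 ]
 [ 0.4793 -0.3448  0.012 ]
 [ 0.4003 -0.1985  0.012 ]] [np.float64(0.10357222052169406), np.float64(0.16573154279489782), np.float64(0.10201748609332936), np.float64(0.16627974563804637)]
block [ 0.4851 -0.2473  0.012 ] 118.10640936079244 28.381497930676485
side [[ 0.3999 -0.1958  0.012 ]
 [ 0.4784 -0.3419  0.012 ]
 [ 0.5687 -0.2938  0.012 ]] [ 0.4843 -0.2448  0.012 ] 118.23701066491557 0.16576839427481874 0.10230696177684556
```

The numbers agree: roller middle about (0.532, 0.288), yaw 9.2°; block (0.485, -0.246), yaw 118.1°. Gripping with the tool's x at yaw 9.2° keeps joint 6 in range for the placing too, so I'm moving above the roller that way.

Request:
pendant:
  offsets:
    - [-0.05,-0.014,0.01,0,0,0.18,1]
    - [-0.10,-0.028,0.02,0,0,0.36,1]
    - [-0.15,-0.042,0.03,0,0,0.54,1]
    - [-0.20,-0.056,0.04,0,0,0.72,1]
    - [-0.25,-0.070,0.05,0,0,0.90,1]
    - [-0.30,-0.084,0.06,0,0,1.08,1]
    - [-0.34,-0.095,0.07,0,0,1.26,1]
    - [-0.384,-0.107,0.08,0,0,1.44,1]
    - [-0.384,-0.107,0.08,0,0,1.62,1]
    - [-0.384,-0.107,0.08,0,0,1.80,1]

```text
time_s: 1.35
eef_pos: [0.5319, 0.2882, 0.1503]
eef_rot: [-0.0, 0.89, 0.457, -0.001]
wrist_force: [-1.0, 0.3, -0.4]
opening: 1.004
grasp_force: 0.0
```

Request:
pendant:
  offsets:
    - [0,0,0,0,0,0.18,1]
    - [0,0,0,0,0,0.36,1]
    - [0,0,0,0,0,0.54,1]
    - [0,0,0,0,0,0.72,1]
    - [0,0,0,0,0,0.795,1]
    - [0,0,0,0,0,0.795,1]
    - [0,0,0,0,0,0.795,1]

```text
time_s: 2.22
eef_pos: [0.5317, 0.2891, 0.151]
eef_rot: [0.0, 0.997, 0.081, -0.0]
wrist_force: [-0.3, -0.1, -0.0]
opening: 1.0
grasp_force: 0.0
```

```bash
cat >> h.py <<'E'
from scipy.spatial.transform import Rotation as Ro
def need(P,yaw,zd=True):
    "tool-axis shift to TCP point P and tool x yaw (deg), tool down"
    o=ctrl.get_obs();w,x,y,z=o["eef_rot"];R=Ro.from_quat([x,y,z,w])
    a=np.radians(yaw);G=Ro.from_matrix(np.array([[np.cos(a),np.sin(a),0],[np.sin(a),-np.cos(a),0],[0,0,-1]]))
    print("t",o["time_s"],"q",np.round(o["q"],3),"tcp",np.round(o["eef_pos"],4),"F",np.round(o["wrist_force"],1),"open",o["opening"],"grip",o["grasp_force"])
    print("shift",np.round(R.inv().apply(np.array(P)-o["eef_pos"]),4),"rot",np.round((R.inv()*G).as_rotvec(),4))
E
python3 - <<'E'
from h import *;import cv2
need([.532,.288,.019],9.2)
p=eyes.camera_params("wrist");print(p)
print("expect mid, tip, flat",[proj("wrist",[.532+k*np.cos(.1606),.288+k*np.sin(.1606),.036]) for k in(0,-.115,.075)])
cv2.imwrite("pics/w1.png",eyes.camera("wrist"))
E
```

```text
t 2.225 q [0.302 0.327 1.598 0.    1.218 1.711] tcp [0.5317 0.2891 0.151 ] F [-0.3 -0.1 -0. ] open 1.0002477476085265 grip 0.0
shift [0.0002 0.0011 0.132 ] rot [0.0001 0.0005 0.0018]
{'fovy': 67.02296845832352, 'cx': 257.3238976900378, 'cy': 191.6148971254923, 'view': array([[ 0.16137828, -0.98689195, -0.00115586,  0.20153717],
       [ 0.94589823,  0.15500876, -0.28504177, -0.53504587],
       [ 0.2814846 ,  0.04490623,  0.9585144 , -0.46464502],
       [ 0.        ,  0.        ,  0.        ,  1.        ]])}
expect mid, tip, flat [array([260.7106068, 188.8471309]), array([260.17567301, 295.60355966]), array([261.13625807, 103.90015195])]
```

View pics/w1.png

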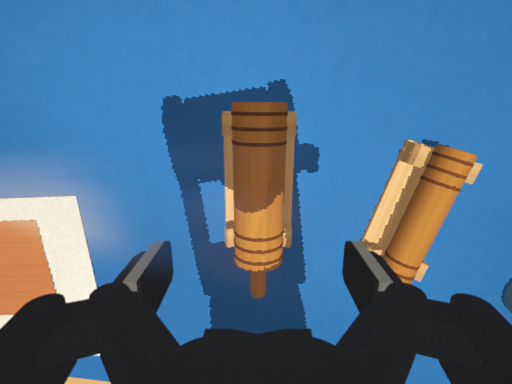

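w1 shows the thick roller under the open fingers: spindle tip (258,297), flat end (259,101). Both are within about 3 px of the predicted positions. Descending and closing.

Request:
pendant:
  offsets:
    - [0,0.001,0.03,0,0,0,1]
    - [0,0.001,0.06,0,0,0,1]
    - [0,0.001,0.09,0,0,0,1]
    - [0,0.001,0.11,0,0,0,1]
    - [0,0.001,0.122,0,0,0,1]
    - [0,0.001,0.132,0,0,0,1]
    - [0,0.001,0.132,0,0,0,1]

```text
time_s: 3.15
eef_pos: [0.5319, 0.2881, 0.019]
eef_rot: [0.0, 0.997, 0.08, -0.0]
wrist_force: [0.3, 0.5, 0.6]
opening: 1.0
grasp_force: 0.0
```

Request:
pendant:
  offsets:
    - [0,0,0,0,0,0,0]
    - [0,0,0,0,0,0,0]
    - [0,0,0,0,0,0,0]
    - [0,0,0,0,0,0,0]
    - [0,0,0,0,0,0,0]
    - [0,0,0,0,0,0,0]

```text
time_s: 3.9
eef_pos: [0.5329, 0.2883, 0.0205]
eef_rot: [-0.0, 0.997, 0.08, 0.001]
wrist_force: [-1.3, -1.5, 5.5]
opening: 0.542
grasp_force: 61.4
```

Request:
pendant:
  offsets:
    - [0,0,-0.01,0,0,0,0]
    - [0,0,-0.03,0,0,0,0]
    - [0,0,-0.06,0,0,0,0]
    - [0,0,-0.09,0,0,0,0]
    - [0,0,-0.12,0,0,0,0]
    - [0,0,-0.15,0,0,0,0]
    - [0,0,-0.15,0,0,0,0]

```text
time_s: 4.78
eef_pos: [0.5341, 0.2889, 0.1733]
eef_rot: [-0.001, 0.997, 0.08, 0.003]
wrist_force: [0.6, -1.3, -2.2]
opening: 0.549
grasp_force: 61.7
```

```bash
python3 - <<'E'
from h import *
need([.4848,-.246,.15],118.15)
E
```

```text
t 4.775 q [0.301 0.302 1.582 0.    1.251 1.71 ] tcp [0.5341 0.2889 0.1733] F [ 0.6 -1.3 -2.2] open 0.5487023217523199 grip 61.74664378166199
shift [-0.1345  0.5201  0.0218] rot [ 0.0059 -0.0058 -1.9011]
```

The roller is held. Carrying it over to the block with the turn.

Request:
pendant:
  offsets:
    - [-0.005,0.02,0,0,0,-0.07,0]
    - [-0.013,0.05,0,0,0,-0.18,0]
    - [-0.022,0.085,0,0,0,-0.31,0]
    - [-0.031,0.12,0,0,0,-0.44,0]
    - [-0.041,0.16,0,0,0,-0.58,0]
    - [-0.052,0.20,0,0,0,-0.72,0]
    - [-0.062,0.24,0,0,0,-0.87,0]
    - [-0.072,0.28,0,0,0,-1.01,0]
    - [-0.080,0.31,0,0,0,-1.14,0]
    - [-0.085,0.33,0,0,0,-1.2,0]

```text
time_s: 6.02
eef_pos: [0.4999, -0.0524, 0.1681]
eef_rot: [-0.001, 0.777, 0.63, -0.001]
wrist_force: [0.5, -0.0, -1.8]
opening: 0.541
grasp_force: 61.8
```

```bash
python3 - <<'E'
from h import *
need([.4848,-.246,.16],118.15)
E
```

```text
t 6.025 q [-0.341  0.089  1.846 -0.     1.209 -0.132] tcp [ 0.4999 -0.0524  0.1681] F [ 0.5 -0.  -1.8] open 0.5412822195003494 grip 61.77796483039856
shift [-0.1925  0.0254  0.008 ] rot [-0.0017 -0.0008 -0.6999]
```

Request:
pendant:
  offsets:
    - [-0.02,0.003,0.0,0,0,-0.08,0]
    - [-0.05,0.007,0.0,0,0,-0.2,0]
    - [-0.085,0.012,0.0,0,0,-0.33,0]
    - [-0.12,0.016,0.0,0,0,-0.46,0]
    - [-0.155,0.021,0.0,0,0,-0.58,0]
    - [-0.18,0.024,0.0,0,0,-0.66,0]
    - [-0.1925,0.0254,0.008,0,0,-0.7,0]
    - [-0.1925,0.0254,0.008,0,0,-0.7,0]
    - [-0.1925,0.0254,0.008,0,0,-0.7,0]

```text
time_s: 7.15
eef_pos: [0.4853, -0.244, 0.1607]
eef_rot: [-0.001, 0.515, 0.857, 0.0]
wrist_force: [1.0, 1.0, -1.6]
opening: 0.544
grasp_force: 61.8
```

```bash
python3 - <<'E'
from h import *;import cv2
need([.4848,-.246,.044],118.15)
a=np.radians(118.15);o=ctrl.get_obs();e=np.array([np.cos(a),np.sin(a),0])
for k in(0,.075,-.115):
  P=o["eef_pos"]+[0,0,.017]+k*e; print(k,[np.round(proj(n,P),1) for n in("top","side","wrist")])
for n in("side","wrist"): cv2.imwrite(f"pics/{n}2.png",eyes.camera(n))
s=cv2.imread("pics/side2.png");w=cv2.imread("pics/wrist2.png")
cv2.imwrite("pics/c2.png",np.hstack([cv2.resize(s[190:370,160:340],(400,400)),cv2.resize(w[:,64:448],(400,400))]))
E
```

```text
t 7.15 q [-0.685  0.186  1.752  0.     1.205 -1.174] tcp [ 0.4853 -0.244   0.1607] F [ 1.   1.  -1.6] open 0.5439359571039756 grip 61.75078868865967
shift [-0.0017 -0.0014  0.1167] rot [-0.0004 -0.0014 -0.0019]
0 [array([406.8, 215.5]), array([246.5, 251.6]), array([253.3, 263.8])]
0.075 [array([373. , 234.9]), array([221. , 224.4]), array([252.2, 102.3])]
-0.115 [array([457.8, 186.2]), array([292.7, 300.8]), array([254.5, 434.8])]
```

View pics/c2.png

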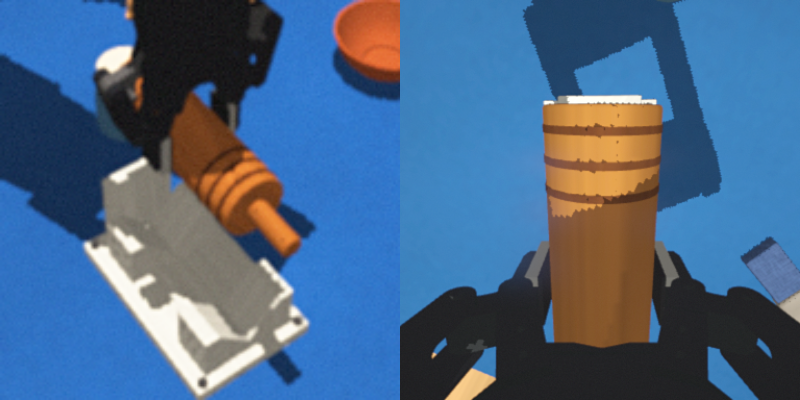

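c2 left: the spindle tip is at side pixel (291,302), against a predicted (293,301). c2 right: the flat end's crown edge is at wrist pixel (259,98), and the plate is just visible beyond it. Next I'll check the axial offset numerically.

```bash
python3 - <<'E'
from h import *
a=np.radians(118.15);o=ctrl.get_obs();e=np.array([np.cos(a),np.sin(a),0]);n=np.array([-e[1],e[0],0])
print("crown flat pred",proj("wrist",o["eef_pos"]+[0,0,.041]+.075*e))
B=np.array([.4848,-.246,0])
for nm,P in(("wrist flat crown",on("wrist",259,98,o["eef_pos"][2]+.041)),("side tip",on("side",291,301.6,o["eef_pos"][2]+.017))):
  d=P-B;print(nm,P,"along",d@e,"across",d@n)
d=on("top",*((13.5/1,1)),.076)
need([.4848,-.246,.044],118.15)
E
```

```text
crown flat pred [251.37352459 101.44593379]
wrist flat crown [ 0.45209177 -0.17569964  0.20227227] along 0.0774160551313635 across -0.004327054909540612
side tip [ 0.53690419 -0.34688015  0.17827227] along -0.11352938577867477 across 0.0016523164726591625
t 7.25 q [-0.684  0.186  1.751  0.     1.205 -1.174] tcp [ 0.4858 -0.244   0.1613] F [-0.3  0.4 -1.1] open 0.5435022132408329 grip 61.7513108253479
shift [-0.0014 -0.0018  0.1173] rot [ 0.0001 -0.0003 -0.001 ]
```

Both views put the roller about 2 mm too close to the stop, so I'm shifting it back 3 mm and descending, slowing near the end.

Request:
pendant:
  offsets:
    - [-0.003,-0.002,0.02,0,0,0,0]
    - [-0.003,-0.002,0.045,0,0,0,0]
    - [-0.003,-0.002,0.07,0,0,0,0]
    - [-0.003,-0.002,0.09,0,0,0,0]
    - [-0.003,-0.002,0.102,0,0,0,0]
    - [-0.003,-0.002,0.108,0,0,0,0]
    - [-0.003,-0.002,0.112,0,0,0,0]
    - [-0.003,-0.002,0.112,0,0,0,0]

```text
time_s: 8.25
eef_pos: [0.4855, -0.2485, 0.0496]
eef_rot: [0.0, 0.514, 0.858, -0.0]
wrist_force: [-0.4, 0.3, -2.3]
opening: 0.543
grasp_force: 61.8
```

Request:
pendant:
  offsets:
    - [0,0,0.002,0,0,0,0]
    - [0,0,0.002,0,0,0,0]

```text
time_s: 8.5
eef_pos: [0.4854, -0.2485, 0.0475]
eef_rot: [0.0, 0.514, 0.857, -0.0]
wrist_force: [0.7, 0.9, -2.0]
opening: 0.544
grasp_force: 61.8
```

Request:
pendant:
  offsets:
    - [0,0,0.002,0,0,0,0]
    - [0,0,0.002,0,0,0,0]

```text
time_s: 8.75
eef_pos: [0.4854, -0.2484, 0.0453]
eef_rot: [0.0, 0.514, 0.858, -0.0]
wrist_force: [-0.6, 0.1, -1.3]
opening: 0.549
grasp_force: 61.8
```

Request:
pendant:
  offsets:
    - [0,0,0.001,0,0,0,0]
    - [0,0,0.001,0,0,0,0]

```text
time_s: 9.0
eef_pos: [0.4856, -0.2484, 0.0445]
eef_rot: [0.0, 0.514, 0.858, 0.0]
wrist_force: [0.7, 1.0, 0.8]
opening: 0.541
grasp_force: 61.8
```

Request:
pendant:
  offsets:
    - [0,0,0.001,0,0,0,0]
    - [0,0,0.001,0,0,0,0]

```text
time_s: 9.25
eef_pos: [0.4859, -0.2485, 0.0438]
eef_rot: [0.001, 0.514, 0.858, 0.0]
wrist_force: [1.5, 2.5, 4.9]
opening: 0.545
grasp_force: 62.5
```

Contact felt at about 5 N. Opening and rising straight up.

Request:
pendant:
  offsets:
    - [0,0,0,0,0,0,0.65]
    - [0,0,0,0,0,0,0.75]
    - [0,0,0,0,0,0,1]
    - [0,0,0,0,0,0,1]
    - [0,0,0,0,0,0,1]

```text
time_s: 9.88
eef_pos: [0.4852, -0.2484, 0.0432]
eef_rot: [-0.0, 0.514, 0.858, -0.0]
wrist_force: [-0.4, 0.2, -0.2]
opening: 1.0
grasp_force: 0.0
```

Request:
pendant:
  offsets:
    - [0,0,-0.02,0,0,0,1]
    - [0,0,-0.05,0,0,0,1]
    - [0,0,-0.08,0,0,0,1]
    - [0,0,-0.11,0,0,0,1]
    - [0,0,-0.13,0,0,0,0]
    - [0,0,-0.13,0,0,0,0]
    - [0,0,-0.13,0,0,0,0]
    - [0,0,-0.13,0,0,0,0]

```text
time_s: 10.88
eef_pos: [0.4846, -0.2478, 0.1718]
eef_rot: [-0.001, 0.515, 0.857, 0.0]
wrist_force: [-0.1, 0.7, -0.2]
opening: 0.143
grasp_force: 0.0
```

```bash
python3 - <<'E'
from h import *;import cv2
a=np.radians(118.15);e=np.array([np.cos(a),np.sin(a),0])
need([.4848,-.246,.084],118.15)
for k,z in((0,.082),(.075,.082),(.08,.076),(-.115,.058)):
  P=np.array([.4848,-.246,z])+k*e; print(k,z,[np.round(proj(n,P),1) for n in("top","side","wrist")])
for n in("side","wrist","top"): cv2.imwrite(f"pics/{n}3.png",eyes.camera(n))
s=cv2.imread("pics/side3.png");w=cv2.imread("pics/wrist3.png")
cv2.imwrite("pics/c3.png",np.hstack([cv2.resize(s[230:370,170:310],(400,400)),cv2.resize(w[:,64:448],(400,400))]))
E
```

```text
t 10.875 q [-0.691  0.176  1.739 -0.     1.229 -1.181] tcp [ 0.4846 -0.2478  0.1718] F [-0.1  0.7 -0.2] open 0.1433236767875327 grip 0.0
shift [0.0013 0.0011 0.0878] rot [-0.001  -0.0023 -0.0014]
0 0.082 [array([393.4, 219.5]), array([246.5, 292.1]), array([256.2, 195.8])]
0.075 0.082 [array([362.8, 237.1]), array([222.8, 264.5]), array([256. , 102.1])]
0.08 0.076 [array([360.1, 238.4]), array([221.4, 265. ]), array([256. ,  95.5])]
-0.115 0.058 [array([435.6, 194.3]), array([288.1, 350.2]), array([256.6, 295.6])]
```

View pics/c3.png

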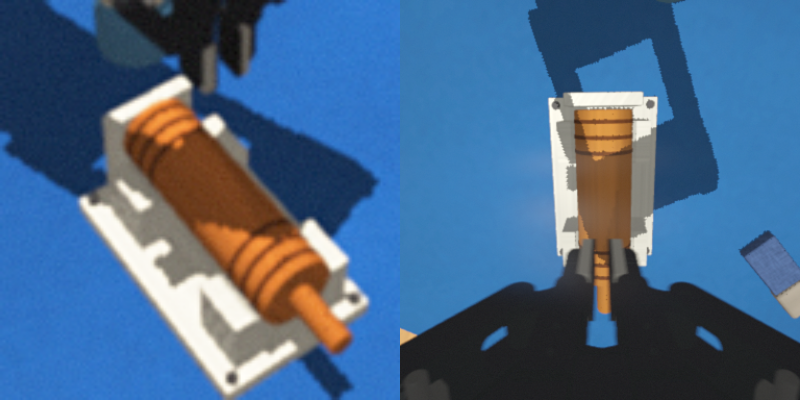

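c3 shows the roller lying in the V. The flat end crown is at wrist (259,104), putting the gap near 6.5 mm, and the spindle tip at side (289,351) is within 1 px of its predicted position. The closed fingers are centred over the roller. Descending to press.

Request:
pendant:
  offsets:
    - [0,0.0005,0.02,0,0,0,0]
    - [0,0.0005,0.04,0,0,0,0]
    - [0,0.0005,0.06,0,0,0,0]
    - [0,0.0005,0.075,0,0,0,0]
    - [0,0.0005,0.081,0,0,0,0]
    - [0,0.0005,0.085,0,0,0,0]
    - [0,0.0005,0.085,0,0,0,0]

```text
time_s: 11.9
eef_pos: [0.4859, -0.2483, 0.0885]
eef_rot: [0.0, 0.514, 0.857, -0.0]
wrist_force: [-0.8, -0.6, -0.1]
opening: -0.003
grasp_force: 0.0
```

Request:
pendant:
  offsets:
    - [0,0,0.002,0,0,0,0]
    - [0,0,0.002,0,0,0,0]

```text
time_s: 12.15
eef_pos: [0.4859, -0.2482, 0.0865]
eef_rot: [0.0, 0.514, 0.858, -0.0]
wrist_force: [0.2, -0.1, 0.1]
opening: 0.002
grasp_force: 0.0
```

Request:
pendant:
  offsets:
    - [0,0,0.002,0,0,0,0]
    - [0,0,0.002,0,0,0,0]

```text
time_s: 12.4
eef_pos: [0.4857, -0.2481, 0.0842]
eef_rot: [-0.0, 0.514, 0.858, 0.0]
wrist_force: [-0.4, -0.1, 0.0]
opening: 0.001
grasp_force: 0.0
```

Request:
pendant:
  offsets:
    - [0,0,0.002,0,0,0,0]
    - [0,0,0.002,0,0,0,0]

```text
time_s: 12.65
eef_pos: [0.4857, -0.2481, 0.0821]
eef_rot: [-0.0, 0.514, 0.857, 0.0]
wrist_force: [0.6, -0.5, 0.1]
opening: 0.0
grasp_force: 0.0
```

Request:
pendant:
  offsets:
    - [0,0,0.001,0,0,0,0]
    - [0,0,0.001,0,0,0,0]

```text
time_s: 12.9
eef_pos: [0.4858, -0.2482, 0.0819]
eef_rot: [-0.0, 0.514, 0.858, -0.0]
wrist_force: [-1.4, 1.4, 5.7]
opening: -0.002
grasp_force: 2.8
```

Request:
pendant:
  offsets:
    - [0,0,0.001,0,0,0,0]
    - [0,0,0.001,0,0,0,0]

```text
time_s: 13.15
eef_pos: [0.4859, -0.2482, 0.0818]
eef_rot: [-0.0, 0.514, 0.858, -0.0]
wrist_force: [-4.7, 4.6, 13.0]
opening: -0.0
grasp_force: 6.5
```

The crown touches at 82 mm, so the roller is fully seated, and I'm pressing at 13 N. The arm is also pushing about 6 N sideways along the axis, so I'm easing that off.

Request:
pendant:
  offsets:
    - [0.0004,-0.0002,0,0,0,0,0]
    - [0.0008,-0.0003,0,0,0,0,0]
    - [0.0008,-0.0003,0,0,0,0,0]

```text
time_s: 13.52
eef_pos: [0.4858, -0.2482, 0.0818]
eef_rot: [0.001, 0.514, 0.858, -0.0]
wrist_force: [-1.6, 1.0, 9.9]
opening: -0.001
grasp_force: 4.9
```

```bash
python3 - <<'E'
from h import *;import cv2
need([.4848,-.246,.082],118.15)
s=eyes.camera("side");cv2.imwrite("pics/c4.png",cv2.resize(s[210:370,150:350],(750,600)))
E
```

```text
t 13.525 q [-0.69   0.299  1.795 -0.     1.045 -1.18 ] tcp [ 0.4858 -0.2482  0.0818] F [-1.6  1.   9.9] open -0.0007271630601189448 grip 4.942129366099834
shift [ 0.0024  0.0001 -0.0002] rot [ 0.0007  0.0019 -0.0012]
```

View pics/c4.png

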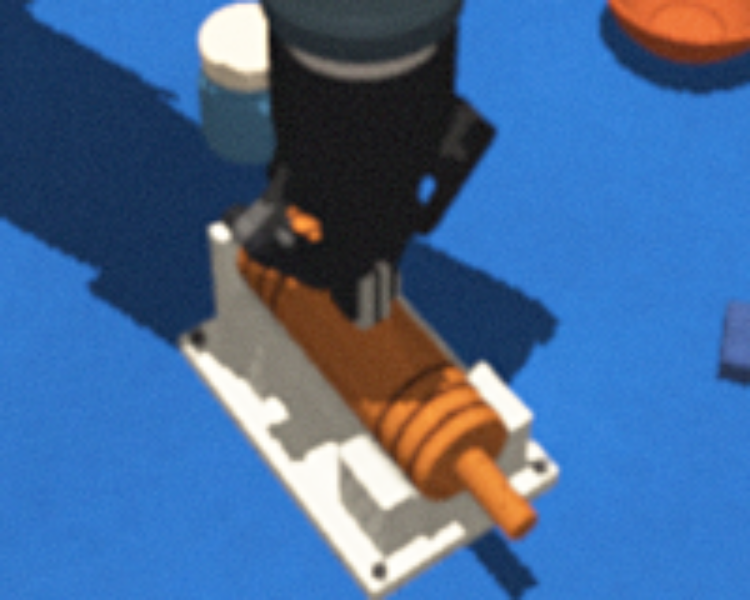

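c4 shows the fingertips on the barrel crown at mid-length and the spindle tip at about (289.5,350), so nothing has moved. I'll add a little force, settle and hand in.

Request:
pendant:
  offsets:
    - [0.0003,-0.0001,0.0003,0,0,0,0]
    - [0.0003,-0.0001,0.0003,0,0,0,0]
    - [0.0003,-0.0001,0.0003,0,0,0,0]
    - [0.0003,-0.0001,0.0003,0,0,0,0]

```text
time_s: 14.08
eef_pos: [0.4858, -0.2481, 0.0818]
eef_rot: [0.001, 0.514, 0.858, -0.0]
wrist_force: [-2.6, 1.5, 11.5]
opening: -0.004
grasp_force: 5.6
```

```bash
python3 -c '
from h import *
o=ctrl.get_obs();print(o["wrist_force"])
if 7<o["wrist_force"][2]<18: print(workorder.hand_in())'
```

```text
[-2.63865005  1.54019568 11.46382207]
the job is handed in; nothing more can be done
None
```

The thick roller lies seated in the V-block with its flat end about 6 mm from the stop plate and its spindle out of the open end; I handed the job in at about 14 s with the closed fingertips still pressing on it at about 11.5 N (the hand-in returned no verdict).

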